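File the batch samples in the numbered rack

ROBOT

A 7-joint arm with a two-finger parallel gripper is mounted at the origin on the work surface. World frame = base frame: x ahead of the robot, y to its left, z up, the work surface at z = 0. Lengths are in m, angles in rad, forces in N, time in s.
With the tool pointing down it reaches from about 0.4 to 0.85 m from the base axis. Payload 10.4 kg.
Tool frame: the origin (TCP) lies at the very end of the fingers, on their centre line; the grasp point (between the pads) lies 19 mm behind it (manip.grip_point_offset is the distance from the TCP to the grasp point, in m); z points along the fingers, y is the line along which they close (so a half turn about z gives the same grasp; the last joint's range is limited). The gripper opens to 85 mm and grips with 20 to 120 N. Pads are 22 mm wide; open, the fingers measure 114 mm over their backs; the gripper's body (76 mm by 85 mm) begins 54 mm behind the grasp point. The pads swing forward as they close: fully open they stand 13 mm farther back than shut.
Start: joints at [1.287, 0.332, -0.065, 1.46, 0.022, 1.35, -0.088], TCP at [0.161, -0.604, 0.231] pointing down, gripper open.
Joint ranges: [-2.6, 2.6], [-0.5, 2.12], [-1.47, 1.34], [0.16, 2.42], [-1.27, 4.41], [0.06, 2.06], [-2.6, 2.6]. Speed limits (rad/s): [2.22, 2.22, 2.79, 2.79, 3.14, 3.14, 3.14].

INTERFACE

Orientations are given as a unit quaternion [x, y, z, w].
In Python, from workcell import manip gives the robot as it stands. The module is installed in compiled form; this text tells all that it offers.
- The arm moves only by the tool step_arm, never from a script. Its argument "moves" is a list of rows, each a list of 7 numbers: the closure, from 0 (fully open) to 1 (shut), then the shift along the world's x, y, z in mm, then the turn, a rotation vector about the world's x, y, z in rad. In form: [[grip, tx, ty, tz, ax, ay, az], ...]. A call has 1 to 10 rows; each row is the pose to reach, as a shift and turn from the pose commanded when the call began; what a row does not reach only later rows make up. A row lasts 1/10 s, in which the tool goes at most 50 mm and 8.59 degrees, less where a joint would pass 70% of its speed; a pose out of reach is approached as far as the arm can. A call with a gripper value outside its range is refused whole. The fingers move at their own pace and stop on an object; "grip_force" is the grip in N (left out, the last holds). Time passes only in rows, so rows that repeat a pose let the fingers close. It gives the time, the measured TCP pose, the force, the opening and the grip force at its end, in the units of the state.
- manip.get_obs(): the state, without advancing time (a new reading comes with each control period).
- manip.camera(name): name is "scene" or "side" or "wrist"; returns a dict with "image" (480x640x3 uint8, blue, green, red), "K" (3x3 intrinsics, pixels), "rvec" (rotation vector, rad) and "tvec" (3), from world to camera coordinates, as OpenCV has them; the wrist camera has in their place "mount" (4x4, takes a point from camera to tool coordinates, whose origin is the TCP and whose axes are the flange's). Camera axes: x right, y down, z forward; pixel columns grow to the right and rows downward; lengths in m; the calibration is good to about 2 mm. A picture is of the moment at which its call begins: read the wrist's pose just before it. There is no depth.
- manip.hand_in(): hands the job in; it is judged then, once.
The state is a dict: "clock": time; "joint_pos": joint angles; "joint_velocities": joint speeds; "tau": joint torques, N m; "position": TCP position; "ee_rot": TCP orientation; "ft_force": force on the tool from outside, world axes, zero at the start; "torque": the same for the moment, N m; "grip_width": opening from 0.0 (shut) to 1.0 (fully open); "grasp_force": force on a finger pad.
Only numpy, scipy, OpenCV 4.12 (cv2) and the standard library are available. Lean on these libraries where they do the work, as an engineer would, in place of code of your own. Each camera call takes 0.05 s, during which the arm holds its last target. There are 200 camera calls.

TASK

First take the steel check weight that was left in the sample rack and stand it back in its own slot, the one that matches its size, in the wooden weight block. Then fill the rack in this order: the small white pot into the pocket with one stud, next the medium pot into the pocket with two studs, and last the large pot into the pocket with three studs. Set everything down gently and upright, without dropping or tipping it, and leave everything else on the bench where it is.

Things in the scene. Friction and masses are not known exactly. Their poses are not given: they have to be found in the camera images.
- check_weight: middle-sized steel check weight, standing in one of the rack's pockets: upright cylinder 40 mm in diameter and 40 mm high with a narrower knob on top (knob 24 mm wide, total height 62 mm), 0.4 kg. Origin: centre of its underside, z up.
- weight_block: fixed wooden block 226 x 88 mm and 20 mm high with three round slots, 12 mm deep, in a row along its x axis: 34 mm wide at x = -68 mm (holds the little weight), 48 mm wide at x = -10 mm (empty, the check weight's own), 68 mm wide at x = +66 mm (empty, belongs to the big weight that stays in use on the bench balance at the far right). Origin: centre of its underside.
- slot_floor (a point): centre of the floor of the check weight's own slot (the 48 mm one), 8 mm above the table and 12 mm below the block's top; axes as the block's.
- rack: fixed dark steel base plate of the sample rack, 292 x 124 mm, 4 mm thick, carrying three aluminium pockets in a row along its x axis, 93 mm apart, in any order. Origin: centre of its underside.
- pocket_1: pocket number 1 of the rack, marked by one round black stud (11 mm wide, 4 mm high) on the tab along its -y side: square open-topped aluminium tray, 84 mm outside, 76 mm inside, walls 12 mm high, floor 4 mm thick; tab 26 mm wide, 10 mm high. Fixed. Origin: centre of the tray's underside, 4 mm above the table; axes as the rack's.
- pocket_1_floor (a point): centre of the inner floor of pocket 1, 8 mm above the table, 8 mm below the rim of its walls; axes as the rack's.
- pocket_2: pocket number 2 of the rack, marked by two round black studs (11 mm wide, 4 mm high) on the tab along its -y side: square open-topped aluminium tray, 84 mm outside, 76 mm inside, walls 12 mm high, floor 4 mm thick; tab 26 mm wide, 10 mm high. Fixed. Origin: centre of the tray's underside, 4 mm above the table; axes as the rack's.
- pocket_2_floor (a point): centre of the inner floor of pocket 2, 8 mm above the table, 8 mm below the rim of its walls; axes as the rack's.
- pocket_3: pocket number 3 of the rack, marked by three round black studs (11 mm wide, 4 mm high) on the tab along its -y side: square open-topped aluminium tray, 84 mm outside, 76 mm inside, walls 12 mm high, floor 4 mm thick; tab 26 mm wide, 10 mm high. Fixed. Origin: centre of the tray's underside, 4 mm above the table; axes as the rack's.
- pocket_3_floor (a point): centre of the inner floor of pocket 3, 8 mm above the table, 8 mm below the rim of its walls; axes as the rack's.
- pot_small: the small of the three closed white sample pots standing on the open middle of the bench: straight-sided upright cylinder 44 mm in diameter, 48 mm high with its lid, about 80 g. Origin: centre of its underside, z up.
- pot_medium: the medium of the three closed white sample pots standing on the open middle of the bench: straight-sided upright cylinder 53 mm in diameter, 60 mm high with its lid, about 140 g. Origin: centre of its underside, z up.
- pot_large: the large of the three closed white sample pots standing on the open middle of the bench: straight-sided upright cylinder 62 mm in diameter, 72 mm high with its lid, about 240 g. Origin: centre of its underside, z up.
- little_weight: bystander: little steel weight, 26 mm in diameter, 48 mm high, standing in the smallest slot of the weight block. Origin: centre of its underside.
- spatula: bystander: spatula 200 mm long lying along its x axis on the bench between the pots and the rack. Origin: its middle, on the table.
- wrench: bystander: wrench 150 mm long lying along its x axis on the bench between the pots and the weight block. Origin: its middle, on the table.
- mixing_disc: bystander: toothed steel mixing disc, 82 mm across, 20 mm high with its hub, lying beyond the pots. Origin: centre of its underside.
- solvent_bottle: bystander: amber bottle 60 mm in diameter, 150 mm high, standing beyond the pots. Origin: centre of its underside.
- steel_beaker: bystander: open steel beaker 72 mm across the rim, 90 mm high, standing beyond the pots. Origin: centre of its underside.
Things that resemble listed ones, but are neither listed nor needed, are in the scene too. Leave any purple look-alike of the check_weight alone.

How it is judged:
On the way, in this order (a step that is already met when the one before it is completed fails the run):
1. the check weight stands released in its own slot of the weight block (horizontal distance between check_weight and slot_floor below 0.008 m and z of check_weight in the frame of slot_floor between -0.004 and 0.004 m and angle between check_weight's own z axis and vertical below 0.12 rad and contact force between check_weight and the fingers below 0.05 N and linear speed of check_weight below 0.03 m/s), for 0.2 s.
2. the small pot stands released in the one-stud pocket (horizontal distance between pot_small and pocket_1_floor below 0.024 m and z of pot_small in the frame of pocket_1_floor between -0.004 and 0.004 m and angle between pot_small's own z axis and vertical below 0.12 rad and contact force between pot_small and the fingers below 0.05 N and linear speed of pot_small below 0.03 m/s), for 0.2 s.
3. the medium pot stands released in the two-stud pocket (horizontal distance between pot_medium and pocket_2_floor below 0.024 m and z of pot_medium in the frame of pocket_2_floor between -0.004 and 0.004 m and angle between pot_medium's own z axis and vertical below 0.12 rad and contact force between pot_medium and the fingers below 0.05 N and linear speed of pot_medium below 0.03 m/s), for 0.2 s.
4. the large pot stands released in the three-stud pocket (horizontal distance between pot_large and pocket_3_floor below 0.024 m and z of pot_large in the frame of pocket_3_floor between -0.004 and 0.004 m and angle between pot_large's own z axis and vertical below 0.12 rad and contact force between pot_large and the fingers below 0.05 N and linear speed of pot_large below 0.03 m/s), for 0.2 s.
At the end, for the whole second after the job is handed in: The check weight stands upright on the floor of its own slot (within 8 mm of its centre and 4 mm of its floor), and the small, medium and large pots stand upright (within 0.12 rad) on the floors of pockets 1, 2 and 3 (within 24 mm of the centre, 4 mm of the floor), all released and at rest (all of step 1 and all of step 2 and all of step 3 and all of step 4); the robot touches nothing.
It fails at once if a bystander is moved more than 30 mm (distance of any of little_weight, spatula, wrench, mixing_disc, solvent_bottle, steel_beaker from where it was at the start of the episode above 0.03 m).
It fails at once if a pot or the check weight is tipped by more than 0.7 rad (angle between any of pot_small, pot_medium, pot_large, check_weight's own z axis and vertical above 0.7 rad).
It fails at once if a pot or the check weight is dropped into its place: falling free of the fingers while still more than 15 mm (pot) or 20 mm (weight) above the floor of its place ((horizontal distance between pot_small and pocket_1_floor below 0.04 m and z of pot_small in the frame of pocket_1_floor above 0.015 m and contact force between pot_small and the fingers below 0.02 N and linear speed of pot_small above 0.2 m/s) or (horizontal distance between pot_medium and pocket_2_floor below 0.04 m and z of pot_medium in the frame of pocket_2_floor above 0.015 m and contact force between pot_medium and the fingers below 0.02 N and linear speed of pot_medium above 0.2 m/s) or (horizontal distance between pot_large and pocket_3_floor below 0.04 m and z of pot_large in the frame of pocket_3_floor above 0.015 m and contact force between pot_large and the fingers below 0.02 N and linear speed of pot_large above 0.2 m/s) or (horizontal distance between check_weight and slot_floor below 0.02 m and z of check_weight in the frame of slot_floor above 0.02 m and contact force between check_weight and the fingers below 0.02 N and linear speed of check_weight above 0.2 m/s)).
It also fails if it takes over 72 s, if anything falls off the work surface, if the arm or the gripper's body presses on something with over 40 N, if the wrist force passes 120 N, or if a joint passes its speed limit or range.

## Working session

There is one attempt and no reset: what is moved stays moved. The work goes in short steps, Python scripts to look and compute and a tool call to move; the robot and the scene stay as the last step left them, time stands still between calls to the robot, and variables do not carry over. Pictures are saved under pics/ and viewed, at most 10 in all, crops included, and the job is handed in when it is done.

Besides the shell and the picture viewer there is one more tool, called after "Request:" in YAML: its name, and indented under it one key for each argument. step_arm: Moves the arm, as the interface text tells. Its arguments: {"type":"object","properties":{"moves":{"type":"array","items":{"type":"array","items":{"type":"number"}}},"grip_force":{"type":"number"}},"required":["moves"]}

```bash
mkdir -p pics; python3 - <<'E'
from workcell import manip
import cv2,pickle
o=manip.get_obs();print(o['clock'],o['position'],o['ee_rot'],o['grip_width'],manip.grip_point_offset)
d={}
for n in("scene","side","wrist"):
    c=manip.camera(n);d[n]=c;cv2.imwrite(f"pics/{n}0.png",c["image"])
    print(n,c["K"].tolist(),c.get("rvec"),c.get("tvec"),c.get("mount"))
d['obs']=o
pickle.dump(d,open("c0.pkl","wb"))
E
```

```text
0.0 [ 0.16105666 -0.60350719  0.23051442] [ 9.91507144e-01  1.30050321e-01 -1.28449083e-04 -6.94174155e-04] 0.9990923398065709 0.0187
scene [[521.5993021068568, 0.0, 312.9147778990537], [0.0, 521.5993021068568, 242.58054075512686], [0.0, 0.0, 1.0]] [ 1.99214884  0.88523707 -0.51276257] [-0.37971352 -0.19685082  1.61097404] None
side [[511.8835271236794, 0.0, 320.7727820760966], [0.0, 511.8835271236794, 233.40351912171022], [0.0, 0.0, 1.0]] [ 2.31931917 -0.81555737  0.3187227 ] [-0.45988517  0.33532779  0.87327684] None
wrist [[399.166615496962, 0.0, 317.04448552043334], [0.0, 399.166615496962, 229.05190576422189], [0.0, 0.0, 1.0]] None None [[ 1.14983325e-03 -9.57832804e-01 -2.87323855e-01  7.22545091e-02]
 [ 9.99999308e-01  1.17333950e-03  9.03836849e-05 -8.78089522e-04]
 [ 2.50555971e-04 -2.87323760e-01  9.57833490e-01 -1.43025595e-01]
 [ 0.00000000e+00  0.00000000e+00  0.00000000e+00  1.00000000e+00]]
```

View pics/scene0.png

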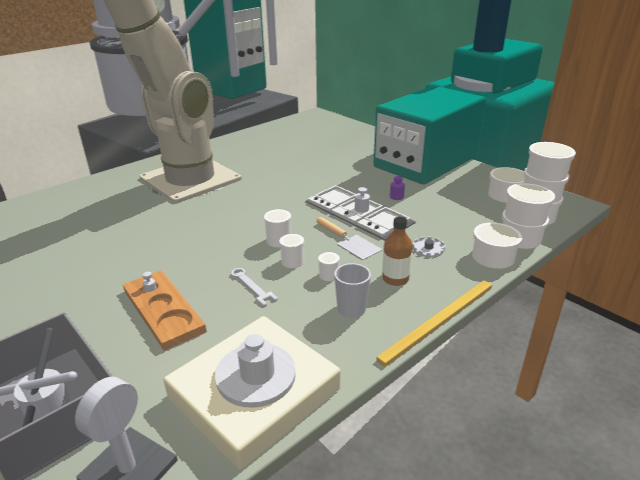

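View pics/side0.png

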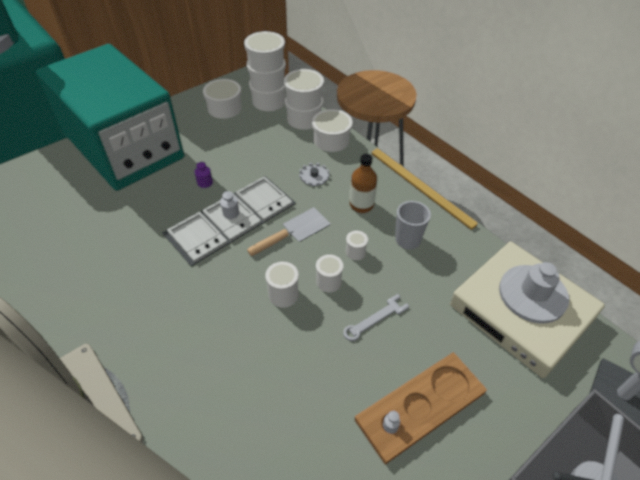

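The scene view shows the steel weight in the rack at scene (362,203) / side (230,207). Possible confusions are the purple look-alike at scene (398,188) / side (203,175), the big weight on the balance at scene (256,360) / side (541,283), and the little weight in the block at scene (148,283) / side (392,421). By the description I choose the grey one in the rack. The pots, as scene/side pixels, are:
- **Large:** (278,228)/(283,284)
- **Medium:** (291,250)/(330,273)
- **Small:** (329,266)/(357,245)

Next is a close crop to check the weight and the studs.

```bash
cat > h.py <<'E'
import numpy as np,cv2,pickle
from scipy.spatial.transform import Rotation as R
def ext(c,obs=None):
    "camera-to-world rotation, camera centre"
    if c.get("rvec") is not None:
        M=cv2.Rodrigues(np.array(c["rvec"],float))[0];return M.T,-M.T@np.array(c["tvec"],float).ravel()
    T=np.array(c["mount"]);Q=R.from_quat(obs["ee_rot"]).as_matrix()
    return Q@T[:3,:3],Q@T[:3,3]+obs["position"]
def ray(c,uv,obs=None):
    A,o=ext(c,obs);d=A@np.linalg.inv(c["K"])@[uv[0],uv[1],1];return o,d/np.linalg.norm(d)
def onz(c,uv,z,obs=None):
    o,d=ray(c,uv,obs);return o+d*(z-o[2])/d[2]
def tri(c1,u1,c2,u2):
    o,d=ray(c1,u1);p,e=ray(c2,u2)
    s=np.linalg.lstsq(np.c_[d,-e],p-o,rcond=None)[0]
    a,b=o+d*s[0],p+e*s[1];return (a+b)/2,np.linalg.norm(a-b)
def proj(c,P,obs=None):
    A,o=ext(c,obs);q=c["K"]@A.T@(np.asarray(P)-o);return q[:2]/q[2]
E
python3 - <<'E'
from h import *
d=pickle.load(open("c0.pkl","rb"));s,t=d["scene"],d["side"]
np.set_printoptions(precision=4,suppress=True)
for n,a,b in [("weighttop",(363,191),(229,196)),("purple",(398,180),(202,166)),("large",(278,217),(283,273)),("med",(292,241),(330,264)),("small",(329,259),(357,238)),("little",(147,275),(392,413)),("rackL/R",(413,221),(196,260)),("blk",(124,303),(389,458)),("blk",(204,333),(487,390))]:
    print(n,*tri(s,a,t,b))
a=cv2.resize(t["image"][160:270,150:310],None,fx=5,fy=5,interpolation=cv2.INTER_CUBIC)
cv2.imwrite("pics/rack.png",a)
E
```

```text
weighttop [0.512  0.2319 0.0632] 0.0015236161962958396
purple [0.5193 0.3654 0.0542] 0.00012479652663075942
large [ 0.4765 -0.0236  0.0708] 0.0017546043805363746
med [ 0.569  -0.0571  0.0592] 0.0011808996728313456
small [ 0.6656 -0.0323  0.0463] 0.0015743015038470734
little [ 0.4552 -0.3563  0.0526] 0.004174198157545695
rackL/R [ 0.4692  0.4179 -0.1868] 0.17563822097564724
blk [ 0.4208 -0.4007 -0.0147] 0.0162225421480707
blk [ 0.6478 -0.3846  0.0091] 0.07695986392463597
```

View pics/rack.png

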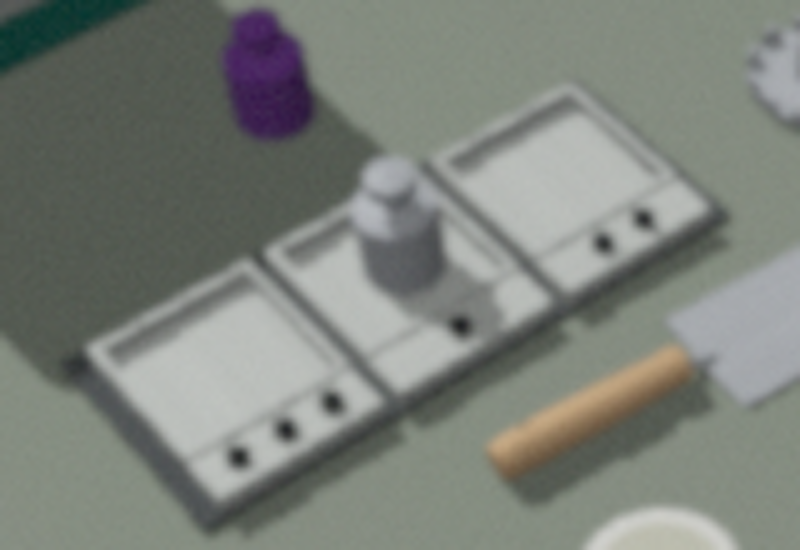

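View pics/wrist0.png

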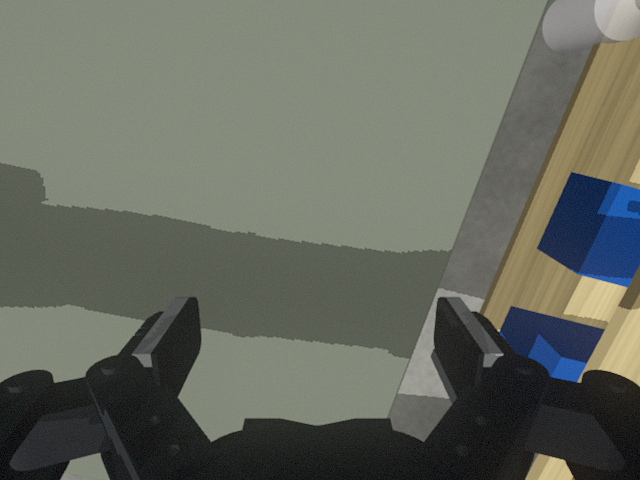

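The crop confirms the grey steel weight in the middle pocket, which has one stud. The three-stud pocket is the left one in the side view (studs at about px (198,251), (207,245), (216,240)). The two-stud pocket is on the right (about (270,208), (279,203)). The purple look-alike stays behind the rack. The wrist view shows only the bench and the tray at the right.

Now I measure the rack and block.

```bash
python3 - <<'E'
from h import *
d=pickle.load(open("c0.pkl","rb"));s,t=d["scene"],d["side"]
np.set_printoptions(precision=4,suppress=True)
# studs, side view: (crop px)/5
g=cv2.cvtColor(t["image"],cv2.COLOR_BGR2GRAY)
S={}
for n,(u,v) in dict(s3a=(238,456),s3b=(285,430),s3c=(332,403),s1=(459,325),s2a=(602,244),s2b=(643,218)).items():
    u,v=150+u/5,160+v/5; u0,v0=int(u),int(v); p=np.clip(120-g[v0-3:v0+5,u0-3:u0+5].astype(float),0,None)
    yy,xx=np.mgrid[v0-3:v0+5,u0-3:u0+5]; c=((p*xx).sum()/p.sum(),(p*yy).sum()/p.sum())
    S[n]=onz(t,c,.018); print(n,c,S[n][:2])
P3=S['s3b'];P1=S['s1'];P2=(S['s2a']+S['s2b'])/2
print("pitch",np.linalg.norm((P3-P1)[:2]),np.linalg.norm((P2-P1)[:2]),P3,P1,P2)
e=(P2-P3)[:2];print("axis deg",np.degrees(np.arctan2(e[1],e[0])))
# tray rim corners by eye, z=.016
for n,(u,v) in dict(p3L=(88,348),p3top=(248,262),p2top=(570,85),p2R=(718,212),p3bot=(215,508),p3R=(390,400)).items():
    print(n,onz(t,(150+u/5-.4,160+v/5-.4),.016)[:2])
for nm,c in(("scene",s),("side",t)):
    h=cv2.cvtColor(c["image"],cv2.COLOR_BGR2HSV)
    m=cv2.inRange(h,(5,110,60),(20,255,255))
    n,l,st,ce=cv2.connectedComponentsWithStats(m)
    for i in range(1,n):
        if st[i,4]>300: print(nm,st[i],ce[i],onz(c,ce[i],.02)[:2])
E
```

```text
s3a (np.float64(197.31535269709545), np.float64(251.06016597510373)) [0.3876 0.1726]
s3b (np.float64(206.77623762376237), np.float64(245.6019801980198)) [0.4115 0.1731]
s3c (np.float64(216.09202453987731), np.float64(240.15337423312883)) [0.4355 0.1739]
s1 (np.float64(241.77076023391814), np.float64(224.446783625731)) [0.5053 0.1777]
s2a (np.float64(270.2358208955224), np.float64(208.2417910447761)) [0.5851 0.179 ]
s2b (np.float64(278.2638888888889), np.float64(203.40555555555557)) [0.6089 0.1801]
pitch 0.09393438283771072 0.09168538596082729 [0.4115 0.1731 0.018 ] [0.5053 0.1777 0.018 ] [0.597  0.1795 0.018 ]
axis deg 1.9780834673617764
p3L [0.3673 0.271 ]
p3top [0.4503 0.2727]
p2top [0.6355 0.2787]
p2R [0.6403 0.1636]
p3bot [0.3663 0.1562]
p3R [0.4569 0.1611]
scene [   0    0   95   36 1511] [39.6023 12.0999] [-3.7552  0.7396]
scene [  516     0   124   402 25320] [595.2983 168.6904] [0.8309 0.9062]
scene [385 229  27  30 629] [398.0397 244.62  ] [0.7048 0.1534]
scene [ 123  271   83   79 3244] [164.9609 310.9729] [ 0.5486 -0.3725]
scene [377 285 115  81 410] [430.2439 329.9829] [ 0.9415 -0.0299]
side [   25     0   615   294 22612] [262.967   73.4125] [0.8935 0.6518]
side [352 165  24  26 481] [363.6694 178.6466] [0.8222 0.1168]
side [ 356  354  129  109 6094] [420.6326 405.8474] [ 0.5153 -0.3696]
```

Request:
step_arm:
  moves:
    - [0, 0, 0, 40, 0, 0, 0]
    - [0, 360, 235, 40, 0, 0, -0.26]
    - [0, 360, 235, 40, 0, 0, -0.26]
    - [0, 360, 235, 40, 0, 0, -0.26]
    - [0, 360, 235, 40, 0, 0, -0.26]
    - [0, 360, 235, 40, 0, 0, -0.26]
    - [0, 360, 235, 40, 0, 0, -0.26]
    - [0, 360, 235, 40, 0, 0, -0.26]
    - [0, 360, 235, 40, 0, 0, -0.26]
    - [0, 360, 235, 40, 0, 0, -0.26]

```text
clock: 1.15
position: [0.5242, -0.3653, 0.2709]
ee_rot: [1.0, 0.002, 0.0, -0.001]
ft_force: [0.6, 0.3, 0.9]
grip_width: 0.998
grasp_force: 0.0
```

Request:
step_arm:
  moves:
    - [0, 0, 0, 0, 0, 0, 0]
    - [0, 0, 0, 0, 0, 0, 0]
    - [0, 0, 0, 0, 0, 0, 0]

```text
clock: 1.45
position: [0.5201, -0.3701, 0.2712]
ee_rot: [1.0, -0.001, -0.0, 0.0]
ft_force: [-0.2, -0.7, 0.3]
grip_width: 0.998
grasp_force: 0.0
```

```bash
python3 - <<'E'
from workcell import manip
import cv2,pickle
o=manip.get_obs();c=manip.camera("wrist");print(o['clock'],o['position'],o['ee_rot'],o['ft_force'])
pickle.dump((o,c),open("blk.pkl","wb"));cv2.imwrite("pics/blk.png",c["image"])
E
```

```text
1.45 [ 0.52005511 -0.37012741  0.27116375] [ 9.99999726e-01 -5.52617460e-04 -3.99073215e-04  2.87446217e-04] [-0.20314437 -0.72416665  0.31790057]
```

View pics/blk.png

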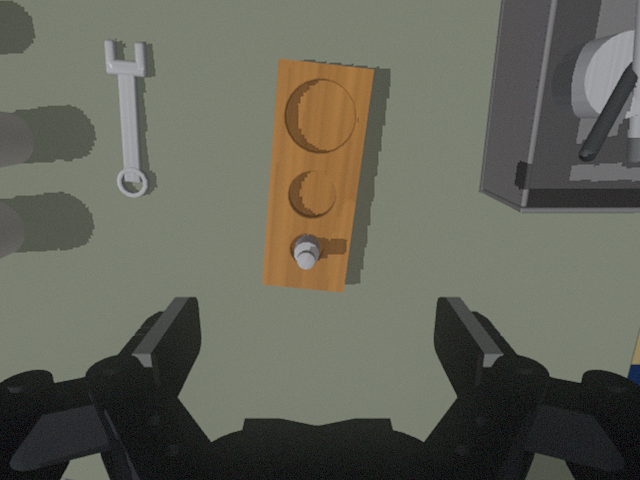

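The wrist view shows the block upright in the image: corners at about (279,60), (374,69), (344,291), (263,284). The 68 mm slot is at (320,115), the 48 mm slot at (313,193) and the little weight at (306,250).

```bash
python3 - <<'E'
from h import *
np.set_printoptions(precision=4,suppress=True)
o,c=pickle.load(open("blk.pkl","rb"))
h=cv2.cvtColor(c["image"],cv2.COLOR_BGR2HSV)
m=cv2.inRange(h,(5,110,60),(20,255,255));m[:,450:]=0
ct=max(cv2.findContours(m,cv2.RETR_EXTERNAL,cv2.CHAIN_APPROX_NONE)[0],key=cv2.contourArea)[:,0].astype(float)
X=np.array([onz(c,p,.02,o)[:2] for p in ct])
r=cv2.minAreaRect((X*1000).astype(np.float32));print("block",r)
(cx,cy),(w,hh),a=r
a=np.radians(a if w>hh else a-90); ex=np.array([np.cos(a),np.sin(a)]);
if ex[0]<0: ex=-ex
print("centre slot from outline",np.array([cx,cy])-10*ex,"ang",np.arctan2(ex[1],ex[0]), "big",np.array([cx,cy])+66*ex)
# slot rim: edges, ray to plane, robust circle fit around expectation
g=cv2.cvtColor(c["image"],cv2.COLOR_BGR2GRAY);ed=cv2.Canny(g,40,100)
v,u=np.nonzero(ed);Y=np.array([onz(c,(x,y),.02,o)[:2] for x,y in zip(u,v)])*1000
for off,rad in((-10,24),(66,34)):
    p=np.array([cx,cy])+off*ex
    best=None
    for dx in np.arange(-6,6.1,.5):
        for dy in np.arange(-6,6.1,.5):
            q=p+[dx,dy];n=(abs(np.hypot(*(Y-q).T)-rad)<.8).sum()
            if best is None or n>best[0]:best=(n,q)
    print(off,p,best)
d=pickle.load(open("c0.pkl","rb"))
print("beaker top", tri(d["scene"],(353,273),d["side"],(412,213)))
print("bottle top", tri(d["scene"],(400,222),d["side"],(366,159)))
E
```

```text
block ((519.8330078125, -366.2427978515625), (88.17245483398438, 226.2294158935547), 83.89737701416016)
centre slot from outline [ 509.8897 -365.1797] ang -0.10651086411079257 big [ 585.459  -373.2592]
-10 [ 509.8897 -365.1797] (np.int64(115), array([ 509.3897, -364.1797]))
66 [ 585.459  -373.2592] (np.int64(207), array([ 585.459 , -372.2592]))
beaker top (array([ 0.7796, -0.0757,  0.0883]), np.float64(0.0020884943864837935))
bottle top (array([0.7722, 0.0682, 0.144 ]), np.float64(0.0003471925076123997))
```

Request:
step_arm:
  moves:
    - [0, -10, 600, -20, 0, 0, 0.036]
    - [0, -10, 600, -20, 0, 0, 0.036]
    - [0, -10, 600, -20, 0, 0, 0.036]
    - [0, -10, 600, -20, 0, 0, 0.036]
    - [0, -10, 600, -20, 0, 0, 0.036]
    - [0, -10, 600, -20, 0, 0, 0.036]
    - [0, -10, 600, -20, 0, 0, 0.036]
    - [0, -10, 600, -20, 0, 0, 0.036]
    - [0, -10, 600, -20, 0, 0, 0.036]
    - [0, -10, 600, -20, 0, 0, 0.036]

```text
clock: 2.5
position: [0.5127, 0.1312, 0.2551]
ee_rot: [1.0, 0.017, 0.001, 0.0]
ft_force: [1.0, -0.7, -0.0]
grip_width: 0.998
grasp_force: 0.0
```

Request:
step_arm:
  moves:
    - [0, 0, 100, 0, 0, 0, 0]
    - [0, 0, 100, 0, 0, 0, 0]
    - [0, 0, 100, 0, 0, 0, 0]
    - [0, 0, 100, 0, 0, 0, 0]
    - [0, 0, 100, 0, 0, 0, 0]

```text
clock: 3.0
position: [0.5135, 0.2288, 0.2546]
ee_rot: [1.0, 0.017, 0.0, 0.001]
ft_force: [-0.5, -0.2, 0.5]
grip_width: 1.0
grasp_force: 0.0
```

```bash
python3 - <<'E'
from workcell import manip
import cv2,pickle
o=manip.get_obs();c=manip.camera("wrist");print(o['clock'],o['position'],o['ee_rot'],o['ft_force'],o['joint_velocities'])
pickle.dump((o,c),open("rack.pkl","wb"));cv2.imwrite("pics/rackw.png",c["image"])
E
```

```text
3.0 [0.51347639 0.22880386 0.25463106] [9.99854915e-01 1.70253465e-02 1.05303338e-04 5.24538180e-04] [-0.47945109 -0.22464232  0.4815004 ] [ 0.01019209 -0.0073202   0.00418704  0.00293153 -0.00261761  0.00166458
 -0.00133915]
```

View pics/rackw.png

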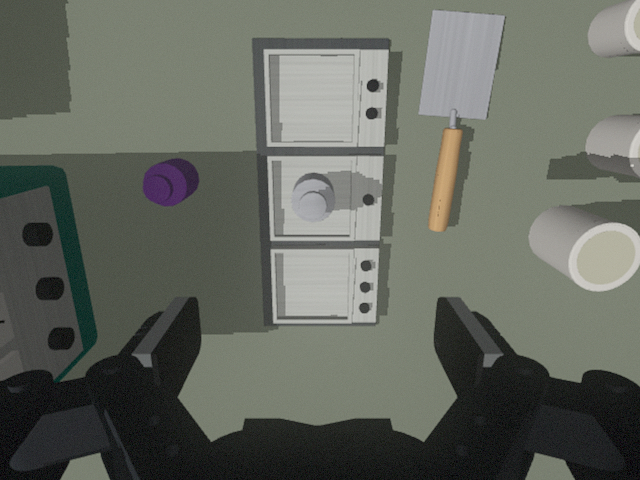

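The wrist view shows the rack from above, with the two-stud pocket at the top (studs (373,85), (371,113)). The one-stud pocket holding the steel weight is in the middle (stud (368,200), knob about (313,204)), and the three-stud pocket is at the bottom (studs about (366,266), (366,287), (364,308)). The purple look-alike is at (170,182).

```bash
python3 - <<'E'
from h import *
np.set_printoptions(precision=4,suppress=True)
o,c=pickle.load(open("rack.pkl","rb"))
g=cv2.cvtColor(c["image"],cv2.COLOR_BGR2GRAY)
S={}
for n,u0,v0 in(("2a",373,85),("2b",371,113),("1",368,200),("3a",366,266),("3b",366,287),("3c",364,308)):
    p=np.clip(60-g[v0-9:v0+10,u0-9:u0+10].astype(float),0,None)
    yy,xx=np.mgrid[v0-9:v0+10,u0-9:u0+10];q=((p*xx).sum()/p.sum(),(p*yy).sum()/p.sum())
    S[n]=onz(c,q,.018,o)[:2];print(n,np.round(q,1),S[n])
P2=(S["2a"]+S["2b"])/2;P1=S["1"];P3=(S["3a"]+S["3b"]+S["3c"])/3
e=P2-P3;e/=np.linalg.norm(e);ny=np.array([-e[1],e[0]])
print("pitch",np.linalg.norm(P2-P1),np.linalg.norm(P1-P3),"ang",np.arctan2(e[1],e[0]))
m=(P1+P2+P3)/3
for k,n in((0,"1"),(1,"2"),(-1,"3")): print("pocket",n,m+k*.093*e+.055*ny)
# rim corners by eye, pocket 2 & 3 (tray+tab outer)
for uv in((264,50),(386,50),(265,148),(384,147),(271,250),(272,322),(378,248),(377,324)): print(uv,onz(c,uv,.016,o)[:2])
# knob top and body top circle
for uv,z in(((313,206),.070),((313,195),.048)): print("weight",onz(c,uv,z,o))
cv2.imwrite("pics/w.png",cv2.resize(c["image"][150:250,255:390],None,fx=5,fy=5,interpolation=cv2.INTER_CUBIC))
ca=cv2.Canny(cv2.GaussianBlur(g,(3,3),0),30,80)
E
```

```text
2a [372.4  84.8] [0.6083 0.1829]
2b [371.2 112.7] [0.5843 0.1822]
1 [367.6 198.3] [0.5046 0.1797]
3a [364.3 261.6] [0.4389 0.1784]
3b [363.5 283.2] [0.4149 0.1776]
3c [363.5 304. ] [0.3912 0.1759]
pitch 0.0917546649255339 0.08966791354395866 ang 0.028650741749871866
pocket 1 [0.5037 0.2348]
pocket 2 [0.5967 0.2375]
pocket 3 [0.4108 0.2322]
(264, 50) [0.6338 0.2801]
(386, 50) [0.6376 0.1728]
(265, 148) [0.549  0.2794]
(384, 147) [0.5538 0.1676]
(271, 250) [0.4473 0.2736]
(272, 322) [0.3654 0.2723]
(378, 248) [0.4532 0.1653]
(377, 324) [0.3669 0.1595]
weight [0.5074 0.2324 0.07  ]
weight [0.5123 0.2328 0.048 ]
```

View pics/w.png

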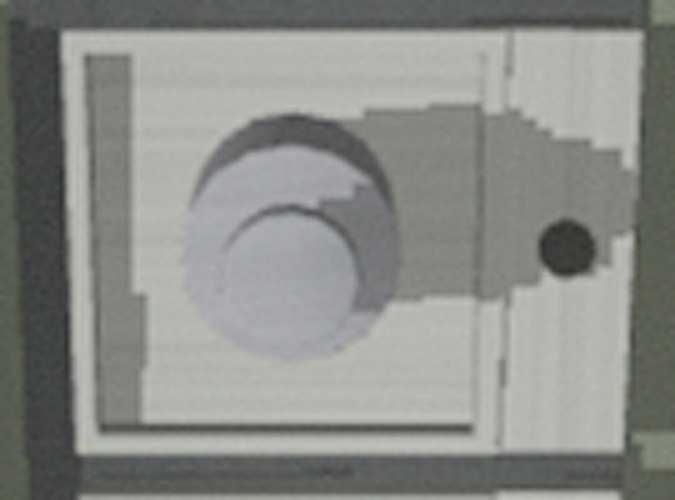

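The crop shows the knob's top circle centred at about px (312.4,204.2) and the body's top circle at about (313.2,200). That puts the weight near (0.5085, 0.2326). Next I descend above it.

Request:
step_arm:
  moves:
    - [0, -4, 4, -40, 0, 0, 0]
    - [0, -4, 4, -80, 0, 0, 0]
    - [0, -4, 4, -120, 0, 0, 0]
    - [0, -4, 4, -160, 0, 0, 0]
    - [0, -4, 4, -185, 0, 0, 0]
    - [0, -4, 4, -195, 0, 0, 0]
    - [0, -4, 4, -195, 0, 0, 0]
    - [0, -4, 4, -195, 0, 0, 0]

```text
clock: 3.85
position: [0.5099, 0.2346, 0.0611]
ee_rot: [1.0, 0.018, 0.001, -0.0]
ft_force: [1.0, -0.6, -0.0]
grip_width: 1.003
grasp_force: 0.0
```

```bash
python3 - <<'E'
from h import *
from workcell import manip
o=manip.get_obs();c=manip.camera("wrist");print(o['position'],o['ee_rot'])
pickle.dump((o,c),open("w2.pkl","wb"));cv2.imwrite("pics/w2.png",c["image"])
E
```

```text
[0.50987697 0.23462    0.0611341 ] [ 9.99839455e-01  1.78942635e-02  9.02908497e-04 -2.11480894e-04]
```

View pics/w2.png

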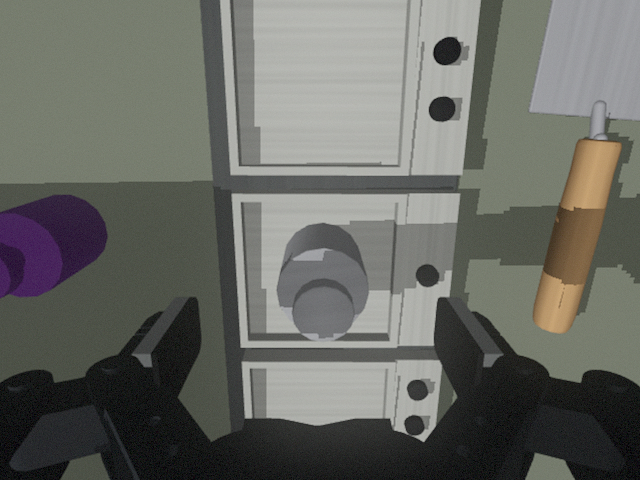

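The view shows the weight between the fingers, with the knob top at about (323,310), the body at about (322,285) and the stud at (427,275).

```bash
python3 - <<'E'
from h import *
np.set_printoptions(precision=4,suppress=True)
o,c=pickle.load(open("w2.pkl","rb"))
print("knob",onz(c,(323,309),.07,o),"body",onz(c,(322,286),.048,o),"stud1",onz(c,(427.5,275),.018,o))
print("s2",onz(c,(447,51),.018,o),onz(c,(442,109),.018,o))
print("rim P1",[onz(c,p,.016,o)[:2] for p in((233,195),(460,193),(243,347))])
print("tcp px",proj(c,o["position"],o), "knob diam", np.linalg.norm(onz(c,(292,309),.07,o)-onz(c,(354,309),.07,o)))
E
```

```text
knob [0.5106 0.233  0.07  ] body [0.5098 0.2331 0.048 ] stud1 [0.504  0.1793 0.018 ]
s2 [0.608 0.183 0.018] [0.5842 0.1821 0.018 ]
rim P1 [array([0.5411, 0.2768]), array([0.5461, 0.1681]), array([0.4577, 0.2733])]
tcp px [318.6334 299.7654] knob diam 0.023146875741194516
```

Request:
step_arm:
  moves:
    - [0, 0, -1, -20, 0, 0, 0]
    - [0, 0, -1, -35, 0, 0, 0]
    - [0, 0, -1, -40, 0, 0, 0]
    - [0, 0, -1, -40, 0, 0, 0]
    - [0.6, 0, -1, -40, 0, 0, 0]
    - [0.6, 0, -1, -40, 0, 0, 0]
    - [0.6, 0, -1, -40, 0, 0, 0]
    - [0.6, 0, -1, -40, 0, 0, 0]
    - [0.6, 0, -1, -40, 0, 0, 0]
    - [0.6, 0, -1, -40, 0, 0, 0]
  grip_force: 40

```text
clock: 4.9
position: [0.5093, 0.2338, 0.0205]
ee_rot: [1.0, 0.018, 0.0, 0.0]
ft_force: [-1.7, -1.5, 5.8]
grip_width: 0.452
grasp_force: 39.8
```

Request:
step_arm:
  moves:
    - [0.7, 0, 0, 0, 0, 0, 0]
    - [0.7, 0, 0, 0, 0, 0, 0]
    - [0.7, 0, 0, 0, 0, 0, 0]
    - [0.7, 0, 0, 0, 0, 0, 0]

```text
clock: 5.3
position: [0.5092, 0.2338, 0.0204]
ee_rot: [1.0, 0.018, 0.0, 0.0]
ft_force: [-1.9, -1.5, 5.6]
grip_width: 0.457
grasp_force: 39.8
```

Request:
step_arm:
  moves:
    - [0.7, 0, 0, 10, 0, 0, 0]
    - [0.7, 0, 0, 30, 0, 0, 0]
    - [0.7, 0, 0, 60, 0, 0, 0]
    - [0.7, 0, 0, 100, 0, 0, 0]
    - [0.7, 0, -20, 130, 0, 0, -0.142]
    - [0.7, 0, -65, 150, 0, 0, -0.142]
    - [0.7, 0, -110, 150, 0, 0, -0.142]
    - [0.7, 0, -155, 150, 0, 0, -0.142]
    - [0.7, 0, -200, 150, 0, 0, -0.142]
    - [0.7, 0, -240, 150, 0, 0, -0.142]
  grip_force: 60

```text
clock: 6.3
position: [0.5082, -0.0085, 0.1701]
ee_rot: [0.999, -0.053, 0.0, 0.0]
ft_force: [1.1, -0.1, -4.8]
grip_width: 0.45
grasp_force: 61.0
```

Request:
step_arm:
  moves:
    - [0.7, 0, -40, 0, 0, 0, 0]
    - [0.7, 0, -80, 0, 0, 0, 0]
    - [0.7, 0, -120, 0, 0, 0, 0]
    - [0.7, 0, -160, 0, 0, 0, 0]
    - [0.7, 0, -200, 0, 0, 0, 0]
    - [0.7, 0, -240, 0, 0, 0, 0]
    - [0.7, 0, -280, 0, 0, 0, 0]
    - [0.7, 0, -320, 0, 0, 0, 0]
    - [0.7, 0, -345, 0, 0, 0, 0]
    - [0.7, 0, -357, 0, 0, 0, 0]

```text
clock: 7.3
position: [0.5076, -0.3659, 0.1695]
ee_rot: [0.999, -0.054, -0.0, 0.0]
ft_force: [-0.0, 0.6, -3.6]
grip_width: 0.448
grasp_force: 61.1
```

Request:
step_arm:
  moves:
    - [0.7, 0, 0, -40, 0, 0, 0]
    - [0.7, 0, 0, -75, 0, 0, 0]
    - [0.7, 0, 0, -95, 0, 0, 0]
    - [0.7, 0, 0, -100, 0, 0, 0]
    - [0.7, 0, 0, -100, 0, 0, 0]
    - [0.7, 0, 0, -100, 0, 0, 0]

```text
clock: 7.9
position: [0.5099, -0.3633, 0.0714]
ee_rot: [0.999, -0.052, 0.001, 0.0]
ft_force: [0.5, -0.6, -4.3]
grip_width: 0.447
grasp_force: 61.1
```

```bash
python3 - <<'E'
from h import *
from workcell import manip
np.set_printoptions(precision=4,suppress=True)
o=manip.get_obs();c=manip.camera("wrist");print(o['position'],o['ee_rot'],o['ft_force'],o['grasp_force'])
pickle.dump((o,c),open("w3.pkl","wb"));cv2.imwrite("pics/w3.png",c["image"])
print(proj(c,(.5098,-.3647,.02),o))
E
```

```text
[ 0.5099 -0.3633  0.0714] [ 0.9986 -0.0523  0.001   0.0005] [ 0.4938 -0.6384 -4.2583] 61.07706466689706
[320.6067 254.3424]
```

View pics/w3.png

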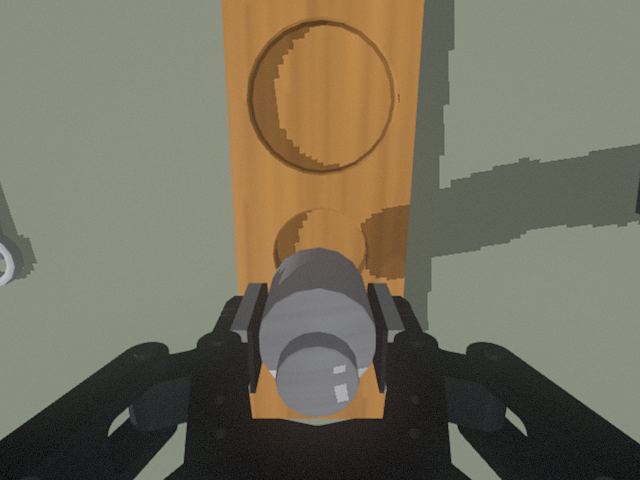

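The view shows the weight held upright: knob top at about (317.5,374), body top at about (317.5,333). The 48 mm slot's rim is centred at about (321,253), against (320.6,254.3) predicted, and the big slot is at (321.5,96.5).

```bash
python3 - <<'E'
from h import *
np.set_printoptions(precision=4,suppress=True)
o,c=pickle.load(open("w3.pkl","rb"));z=o["position"][2]-.0125
g=cv2.cvtColor(c["image"],cv2.COLOR_BGR2GRAY)
k=onz(c,(317.5,374),z+.062,o);b=onz(c,(317.5,333),z+.04,o);print("knob",k,"body",b,"diams",np.linalg.norm(onz(c,(277,374),z+.062,o)-onz(c,(358,374),z+.062,o)),np.linalg.norm(onz(c,(260,333),z+.04,o)-onz(c,(376,333),z+.04,o)))
B=onz(c,(321.5,96.5),.02,o);print("big",B,"slot from big",B[:2]-.076*np.array([np.cos(.1065),-np.sin(.1065)]),"slot direct",onz(c,(321,253),.02,o))
E
```

```text
knob [ 0.5122 -0.3631  0.1209] body [ 0.5116 -0.3631  0.0989] diams 0.022238610981942904 0.03802353479210166
big [ 0.587  -0.3729  0.02  ] slot from big [ 0.5115 -0.3649] slot direct [ 0.5105 -0.365   0.02  ]
```

Request:
step_arm:
  moves:
    - [0.7, 0, -2, -15, 0, 0, 0]
    - [0.7, 0, -2, -28, 0, 0, 0]
    - [0.7, 0, -2, -34, 0, 0, 0]
    - [0.7, 0, -2, -34, 0, 0, 0]
    - [0.7, 0, -2, -38, 0, 0, 0]
    - [0.7, 0, -2, -38, 0, 0, 0]

```text
clock: 8.55
position: [0.5089, -0.3652, 0.0315]
ee_rot: [0.999, -0.053, -0.0, -0.0]
ft_force: [-0.1, 0.2, -3.6]
grip_width: 0.451
grasp_force: 61.1
```

Request:
step_arm:
  moves:
    - [0.7, 0, 0, -3, 0, 0, 0]
    - [0.7, 0, 0, -5, 0, 0, 0]
    - [0.7, 0, 0, -5, 0, 0, 0]

```text
clock: 8.85
position: [0.5087, -0.3651, 0.0264]
ee_rot: [0.999, -0.053, -0.0, -0.0]
ft_force: [-0.1, -0.4, -4.9]
grip_width: 0.446
grasp_force: 61.1
```

Request:
step_arm:
  moves:
    - [0.7, 1.5, 0, -2, 0, 0, 0]
    - [0.7, 1.5, 0, -4, 0, 0, 0]
    - [0.7, 1.5, 0, -4, 0, 0, 0]

```text
clock: 9.15
position: [0.5102, -0.3651, 0.0223]
ee_rot: [0.999, -0.053, -0.0, -0.0]
ft_force: [-0.8, -0.6, -4.3]
grip_width: 0.449
grasp_force: 61.1
```

Request:
step_arm:
  moves:
    - [0.7, 0, 0, -1, 0, 0, 0]
    - [0.7, 0, 0, -2, 0, 0, 0]
    - [0.7, 0, 0, -2, 0, 0, 0]

```text
clock: 9.45
position: [0.5103, -0.3653, 0.0207]
ee_rot: [0.999, -0.053, 0.0, 0.0]
ft_force: [-0.5, -0.6, -3.2]
grip_width: 0.449
grasp_force: 61.2
```

Nearly at the floor, with a slight drop in load. Down another 1.5 mm, then a gentle release.

Request:
step_arm:
  moves:
    - [0.7, 0, 0, -1, 0, 0, 0]
    - [0.7, 0, 0, -1.5, 0, 0, 0]
    - [0.7, 0, 0, -1.5, 0, 0, 0]

```text
clock: 9.75
position: [0.5105, -0.3653, 0.0206]
ee_rot: [0.999, -0.053, 0.0, 0.0]
ft_force: [-5.2, 5.0, 10.0]
grip_width: 0.448
grasp_force: 62.6
```

Request:
step_arm:
  moves:
    - [0.4, 0, 0, 1, 0, 0, 0]
    - [0.25, 0, 0, 1, 0, 0, 0]
    - [0.15, 0, 0, 1, 0, 0, 0]
    - [0.15, 0, 0, 1, 0, 0, 0]
    - [0.15, 0, 0, 1, 0, 0, 0]
    - [0.15, 0, 0, 20, 0, 0, 0]
    - [0.15, 0, 0, 50, 0, 0, 0]
    - [0.1, 0, 0, 90, 0, 0, 0]
    - [0, 0, 0, 130, 0, 0, 0]
    - [0, 0, 0, 130, 0, 0, 0]

```text
clock: 10.75
position: [0.5131, -0.3668, 0.1556]
ee_rot: [0.999, -0.053, 0.004, 0.003]
ft_force: [0.6, 0.5, -0.3]
grip_width: 1.004
grasp_force: 0.0
```

```bash
python3 - <<'E'
from h import *
from workcell import manip
np.set_printoptions(precision=4,suppress=True)
o=manip.get_obs();c=manip.camera("wrist");print(o['clock'],o['position'],o['ee_rot'])
pickle.dump((o,c),open("w4.pkl","wb"))
a=c["image"][150:350,180:460].copy()
g=cv2.GaussianBlur(cv2.cvtColor(c["image"],cv2.COLOR_BGR2GRAY),(3,3),0)
p=proj(c,(.5102,-.3650,.070),o);q=proj(c,(.5102,-.3650,.048),o);print("expected knob, body px",p,q,"knob r",12*c["K"][0,0]/ (ext(c,o)[0].T@(np.array([.5102,-.365,.07])-ext(c,o)[1]))[2]/1000)
im=c["image"].astype(int)
# grey (low saturation) mask around
h=cv2.cvtColor(c["image"],cv2.COLOR_BGR2HSV);m=((h[...,1]<60)&(h[...,2]>60)).astype(np.uint8)
n,l,st,ce=cv2.connectedComponentsWithStats(m)
for i in range(1,n):
    if st[i,4]>100 and st[i,0]>200 and st[i,0]+st[i,2]<440: print(st[i],ce[i])
d=manip.camera("scene"),manip.camera("side");pickle.dump(d,open("c1.pkl","wb"))
for cc in d: print(proj(cc,(.5102,-.365,.07)),proj(cc,(.5102,-.365,.048)))
s=d[1]["image"][370:450,345:475]
cv2.imwrite("pics/v.png",np.hstack([cv2.resize(a,(400,300)),cv2.resize(s,(400,300),interpolation=cv2.INTER_CUBIC)]))
E
```

```text
10.75 [ 0.5131 -0.3668  0.1556] [ 0.9986 -0.0526  0.0041  0.0025]
expected knob, body px [314.7292 240.4591] [314.7599 230.1742] knob r 19.8981678875915
[ 284  193   61   69 3231] [314.1374 227.3343]
[ 297  273   36   54 1479] [314.1258 298.5963]
[154.8619 280.9295] [156.8359 289.668 ]
[421.3472 393.7042] [419.2456 399.0716]
```

View pics/v.png

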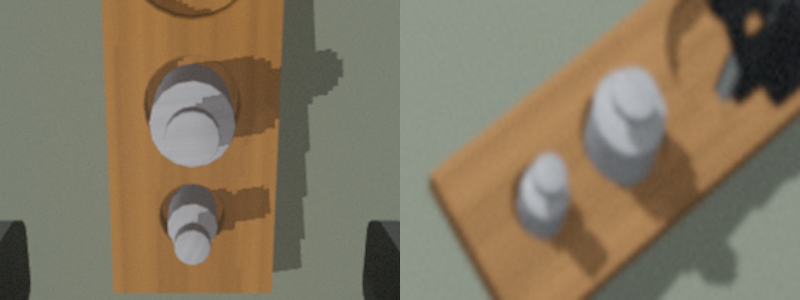

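The left crop shows the weight seated in the 48 mm slot and the little weight untouched; the side view agrees. Knob at about wrist px (314,246). Next is the small pot.

Request:
step_arm:
  moves:
    - [0, 0, 0, 40, 0, 0, 0.04]
    - [0, 20, 40, 60, 0, 0, 0.142]
    - [0, 40, 84, 60, 0, 0, 0.142]
    - [0, 60, 128, 60, 0, 0, 0.142]
    - [0, 80, 172, 60, 0, 0, 0.142]
    - [0, 100, 216, 60, 0, 0, 0.142]
    - [0, 120, 260, 60, 0, 0, 0.142]
    - [0, 138, 304, 60, 0, 0, 0.142]
    - [0, 150, 334, 60, 0, 0, 0.142]
    - [0, 150, 334, 60, 0, 0, 0.142]

```text
clock: 11.9
position: [0.6604, -0.0241, 0.207]
ee_rot: [1.0, 0.023, -0.001, -0.002]
ft_force: [-0.5, 0.1, 0.5]
grip_width: 1.003
grasp_force: 0.0
```

Request:
step_arm:
  moves:
    - [0, 0, 0, 0, 0, 0, 0]
    - [0, 0, 0, 0, 0, 0, 0]

```text
clock: 12.1
position: [0.6598, -0.0329, 0.208]
ee_rot: [1.0, 0.018, -0.001, 0.0]
ft_force: [0.3, 0.4, -0.1]
grip_width: 0.998
grasp_force: 0.0
```

```bash
cat > pots.py <<'E'
from h import *
from workcell import manip
np.set_printoptions(precision=4,suppress=True)
o=manip.get_obs();c=manip.camera("wrist");print(o['clock'],o['position'],o['ee_rot'])
pickle.dump((o,c),open("pots.pkl","wb"))
h=cv2.cvtColor(c["image"],cv2.COLOR_BGR2HSV)
# lid inset: light cream
for n,xy,z,r in(("small",(.6656,-.0323),.048,22),("med",(.569,-.057),.06,26.5),("large",(.4765,-.0236),.072,31)):
    p=proj(c,(*xy,z),o)
    if not(0<p[0]<640 and 0<p[1]<480):continue
    f=c["K"][0,0]/(ext(c,o)[0].T@(np.array([*xy,z])-ext(c,o)[1]))[2]/1000*r
    u,v=map(int,p);print(n,"exp px",p,"r",f,"hsv",h[v,u] if v<480 else None)
    g=cv2.GaussianBlur(cv2.cvtColor(c["image"],cv2.COLOR_BGR2GRAY),(5,5),0)
    x0,y0=max(0,int(u-2.2*f)),max(0,int(v-2.2*f))
    cr=g[y0:int(v+2.2*f),x0:int(u+2.2*f)]
    H=cv2.HoughCircles(cr,cv2.HOUGH_GRADIENT_ALT,1,8,param1=120,param2=.6,minRadius=int(.7*f),maxRadius=int(1.15*f))
    if H is not None:
        for k in H[0][:4]:
            q=k[:2]+[x0,y0];print("  circ",q,k[2],onz(c,q,z,o))
    # white mask centroid of ring
    m=((h[...,1]<60)&(h[...,2]>200)).astype(np.uint8);m[:y0]=0;m[:,:x0]=0;m[int(v+2.2*f):]=0;m[:,int(u+2.2*f):]=0
    n_,l,st,ce=cv2.connectedComponentsWithStats(m)
    for i in range(1,n_):
        if st[i,4]>150: print("  mask",st[i],ce[i],onz(c,(st[i,0]+st[i,2]/2,st[i,1]+st[i,3]/2),z,o))
E
python3 pots.py
```

```text
12.1 [ 0.6598 -0.0329  0.208 ] [ 0.9998  0.0175 -0.0009  0.0004]
small exp px [317.1963 198.2021] r 28.40113447865737 hsv [ 25  27 177]
  circ [317. 202.] 29.1414 [ 0.6626 -0.0323  0.048 ]
  circ [317. 202.] 20.395979 [ 0.6626 -0.0323  0.048 ]
med exp px [343.1444 318.2665] r 32.45775280585125 hsv [ 27  28 180]
  circ [341. 323.] 31.742432 [ 0.5646 -0.0555  0.06  ]
  circ [341. 323.] 24.153627 [ 0.5646 -0.0555  0.06  ]
  circ [375. 368.] 27.243061 [ 0.5226 -0.0867  0.06  ]
large exp px [298.9902 420.7503] r 36.3134278331614 hsv [ 28  26 174]
```

Request:
step_arm:
  moves:
    - [0, 4, 0, -40, 0, 0, 0]
    - [0, 4, 0, -80, 0, 0, 0]
    - [0, 4, 0, -120, 0, 0, 0]
    - [0, 4, 0, -155, 0, 0, 0]
    - [0, 4, 0, -178, 0, 0, 0]
    - [0, 4, 0, -188, 0, 0, 0]
    - [0, 4, 0, -190, 0, 0, 0]
    - [0, 4, 0, -190, 0, 0, 0]
    - [0, 4, 0, -190, 0, 0, 0]

```text
clock: 13.05
position: [0.6654, -0.0315, 0.0209]
ee_rot: [1.0, 0.018, 0.001, 0.0]
ft_force: [-0.5, 0.0, 0.6]
grip_width: 1.004
grasp_force: 0.0
```

Request:
step_arm:
  moves:
    - [0.7, 0, 0, 0, 0, 0, 0]
    - [0.7, 0, 0, 0, 0, 0, 0]
    - [0.7, 0, 0, 0, 0, 0, 0]
    - [0.7, 0, 0, 0, 0, 0, 0]
    - [0.7, 0, 0, 0, 0, 0, 0]
    - [0.7, 0, 0, 0, 0, 0, 0]
    - [0.7, 0, 0, 0, 0, 0, 0]
  grip_force: 30

```text
clock: 13.75
position: [0.6647, -0.0313, 0.0198]
ee_rot: [1.0, 0.018, 0.0, 0.0]
ft_force: [-0.9, -0.1, 5.5]
grip_width: 0.504
grasp_force: 30.8
```

Request:
step_arm:
  moves:
    - [0.7, 0, 0, 10, 0, 0, 0]
    - [0.7, 0, 0, 40, 0, 0, 0]
    - [0.7, 0, 0, 80, 0, 0, 0]
    - [0.7, -15, 25, 105, 0, 0, 0]
    - [0.7, -38, 62, 110, 0, 0, 0]
    - [0.7, -60, 99, 110, 0, 0, 0]
    - [0.7, -83, 136, 110, 0, 0, 0]
    - [0.7, -106, 173, 110, 0, 0, 0]
    - [0.7, -129, 210, 110, 0, 0, 0]
    - [0.7, -150, 245, 110, 0, 0, 0]

```text
clock: 14.75
position: [0.5129, 0.2154, 0.1297]
ee_rot: [1.0, 0.019, 0.0, 0.0]
ft_force: [0.9, 0.3, -1.5]
grip_width: 0.504
grasp_force: 30.7
```

Request:
step_arm:
  moves:
    - [0.7, -12, 20, -10, 0, 0, 0]
    - [0.7, -12, 20, -50, 0, 0, 0]
    - [0.7, -12, 20, -80, 0, 0, 0]
    - [0.7, -12, 20, -90, 0, 0, 0]
    - [0.7, -12, 20, -95, 0, 0, 0]
    - [0.7, -12, 20, -97, 0, 0, 0]
    - [0.7, -12, 20, -97, 0, 0, 0]

```text
clock: 15.45
position: [0.5031, 0.234, 0.0333]
ee_rot: [1.0, 0.018, 0.001, -0.0]
ft_force: [-0.6, -0.1, -1.0]
grip_width: 0.503
grasp_force: 30.8
```

Position is good. Now down to contact.

Request:
step_arm:
  moves:
    - [0.7, 0, 0, -2, 0, 0, 0]
    - [0.7, 0, 0, -4, 0, 0, 0]
    - [0.7, 0, 0, -5, 0, 0, 0]
    - [0.7, 0, 0, -6, 0, 0, 0]
    - [0.7, 0, 0, -6, 0, 0, 0]

```text
clock: 15.95
position: [0.5027, 0.2338, 0.0277]
ee_rot: [1.0, 0.018, 0.0, 0.0]
ft_force: [-6.2, -4.2, 16.0]
grip_width: 0.511
grasp_force: 32.4
```

Request:
step_arm:
  moves:
    - [0.4, 0, 0, 1, 0, 0, 0]
    - [0.25, 0, 0, 1, 0, 0, 0]
    - [0.1, 0, 0, 1, 0, 0, 0]
    - [0.1, 0, 0, 1, 0, 0, 0]
    - [0.1, 0, 0, 1, 0, 0, 0]
    - [0.1, 0, 0, 20, 0, 0, 0]
    - [0.1, 0, 0, 60, 0, 0, 0]
    - [0, 0, 0, 100, 0, 0, 0]
    - [0, 10, -35, 120, 0, 0, 0]
    - [0, 20, -80, 120, 0, 0, 0]

```text
clock: 16.95
position: [0.5238, 0.1559, 0.1499]
ee_rot: [1.0, 0.021, 0.003, -0.001]
ft_force: [1.4, -1.0, -0.1]
grip_width: 1.0
grasp_force: 0.0
```

Request:
step_arm:
  moves:
    - [0, 9, -43, 20, 0, 0, 0]
    - [0, 18, -86, 40, 0, 0, 0]
    - [0, 27, -129, 60, 0, 0, 0]
    - [0, 36, -172, 60, 0, 0, 0]
    - [0, 44, -205, 60, 0, 0, 0]
    - [0, 44, -210, 60, 0, 0, 0]
    - [0, 44, -210, 60, 0, 0, 0]
    - [0, 44, -210, 60, 0, 0, 0]

```text
clock: 17.75
position: [0.5662, -0.0546, 0.2061]
ee_rot: [1.0, 0.019, -0.0, -0.0]
ft_force: [0.2, 0.9, -0.3]
grip_width: 0.999
grasp_force: 0.0
```

```bash
python3 pots.py; python3 - <<'E'
from h import *
from workcell import manip
import sys
d=manip.camera("scene"),manip.camera("side");pickle.dump(d,open("c2.pkl","wb"))
o,b=pickle.load(open("c1.pkl","rb")) and (None,None)
for n,c in zip(("scene","side"),d):
    h=cv2.cvtColor(c["image"],cv2.COLOR_BGR2HSV);g=cv2.cvtColor(c["image"],cv2.COLOR_BGR2GRAY)
    p=proj(c,(.502,.2335,.056));u,v=map(int,p);m=cv2.inRange(h,(18,12,150),(40,60,255));k=np.zeros_like(m);k[v-9:v+10,u-14:u+15]=1
    M=cv2.moments(m*k);print(n,p,M["m10"]/max(M["m00"],1),M["m01"]/max(M["m00"],1),M["m00"]/255,h[v,u])
E
```

```text
17.75 [ 0.5662 -0.0546  0.2061] [ 0.9998  0.0192 -0.0001 -0.0003]
small exp px [291.997   67.4813] r 31.325916885042584 hsv [ 43  26 118]
med exp px [321.4177 206.6919] r 35.63330130791273 hsv [ 28  28 172]
  circ [321. 212.] 36.16559 [ 0.5649 -0.0569  0.06  ]
  circ [321. 212.] 27.07992 [ 0.5649 -0.0569  0.06  ]
large exp px [273.7476 323.9441] r 39.71429077870954 hsv [ 27  26 174]
  circ [270. 329.] 37.469135 [ 0.4719 -0.0207  0.072 ]
  circ [270. 329.] 28.936148 [ 0.4719 -0.0207  0.072 ]
scene [360.41404361 192.22588585] 361.075 192.1 40.0 [ 28  13 242]
side [225.14034453 199.48605836] 225.0842105263158 199.52631578947367 95.0 [ 32  18 195]
```

The small pot's lid shows exactly where it should in both fixed views. Now the medium pot.

Request:
step_arm:
  moves:
    - [0, 0, -2, -40, 0, 0, 0]
    - [0, 0, -2, -80, 0, 0, 0]
    - [0, 0, -2, -120, 0, 0, 0]
    - [0, 0, -2, -155, 0, 0, 0]
    - [0, 0, -2, -172, 0, 0, 0]
    - [0, 0, -2, -180, 0, 0, 0]
    - [0, 0, -2, -181, 0, 0, 0]
    - [0, 0, -2, -181, 0, 0, 0]

```text
clock: 18.7
position: [0.5671, -0.0579, 0.0262]
ee_rot: [1.0, 0.019, 0.001, 0.0]
ft_force: [0.5, -0.1, 0.8]
grip_width: 1.0
grasp_force: 0.0
```

Request:
step_arm:
  moves:
    - [0.6, 0, 0, 0, 0, 0, 0]
    - [0.6, 0, 0, 0, 0, 0, 0]
    - [0.6, 0, 0, 0, 0, 0, 0]
    - [0.6, 0, 0, 0, 0, 0, 0]
    - [0.6, 0, 0, 0, 0, 0, 0]
    - [0.6, 0, 0, 0, 0, 0, 0]
  grip_force: 35

```text
clock: 19.3
position: [0.567, -0.0583, 0.0263]
ee_rot: [1.0, 0.018, 0.001, 0.0]
ft_force: [-1.2, 0.4, 6.1]
grip_width: 0.609
grasp_force: 36.0
```

Request:
step_arm:
  moves:
    - [0.6, 0, 0, 10, 0, 0, 0]
    - [0.6, 0, 0, 40, 0, 0, 0]
    - [0.6, 0, 5, 80, 0, 0, 0]
    - [0.6, 3, 35, 105, 0, 0, 0]
    - [0.6, 7, 78, 110, 0, 0, 0]
    - [0.6, 11, 121, 110, 0, 0, 0]
    - [0.6, 15, 164, 110, 0, 0, 0]
    - [0.6, 20, 207, 110, 0, 0, 0]
    - [0.6, 25, 250, 110, 0, 0, 0]
    - [0.6, 28, 280, 110, 0, 0, 0]

```text
clock: 20.3
position: [0.5938, 0.2253, 0.1359]
ee_rot: [1.0, 0.02, 0.0, -0.001]
ft_force: [0.6, 0.5, -1.5]
grip_width: 0.613
grasp_force: 37.0
```

Request:
step_arm:
  moves:
    - [0.6, 0, 15, -10, 0, 0, 0]
    - [0.6, 0, 15, -50, 0, 0, 0]
    - [0.6, 0, 15, -80, 0, 0, 0]
    - [0.6, 0, 15, -90, 0, 0, 0]
    - [0.6, 0, 15, -95, 0, 0, 0]
    - [0.6, 0, 15, -97, 0, 0, 0]
    - [0.6, 0, 15, -97, 0, 0, 0]

```text
clock: 21.0
position: [0.5952, 0.2368, 0.0395]
ee_rot: [1.0, 0.018, 0.001, -0.0]
ft_force: [-0.6, -0.1, -1.7]
grip_width: 0.608
grasp_force: 37.1
```

Request:
step_arm:
  moves:
    - [0.6, 0, 0, -2, 0, 0, 0]
    - [0.6, 0, 0, -4, 0, 0, 0]
    - [0.6, 0, 0, -5, 0, 0, 0]
    - [0.6, 0, 0, -6, 0, 0, 0]
    - [0.6, 0, 0, -6, 0, 0, 0]

```text
clock: 21.5
position: [0.5948, 0.2369, 0.0343]
ee_rot: [1.0, 0.018, 0.001, 0.0]
ft_force: [-7.4, -3.6, 15.0]
grip_width: 0.613
grasp_force: 38.7
```

Request:
step_arm:
  moves:
    - [0.3, 0, 0, 1, 0, 0, 0]
    - [0.15, 0, 0, 1, 0, 0, 0]
    - [0.05, 0, 0, 1, 0, 0, 0]
    - [0.05, 0, 0, 1, 0, 0, 0]
    - [0.05, 0, 0, 1, 0, 0, 0]
    - [0.05, 0, 0, 20, 0, 0, 0]
    - [0.05, 0, 0, 60, 0, 0, 0]
    - [0, 0, 0, 100, 0, 0, 0]
    - [0, -15, -32, 130, 0, 0, 0]
    - [0, -30, -70, 150, 0, 0, 0]

```text
clock: 22.5
position: [0.5643, 0.1682, 0.1845]
ee_rot: [1.0, 0.02, 0.001, -0.001]
ft_force: [0.8, -1.2, 0.2]
grip_width: 0.996
grasp_force: 0.0
```

Request:
step_arm:
  moves:
    - [0, -18, -38, 10, 0, 0, 0]
    - [0, -36, -76, 20, 0, 0, 0]
    - [0, -54, -114, 20, 0, 0, 0]
    - [0, -72, -152, 20, 0, 0, 0]
    - [0, -88, -182, 20, 0, 0, 0]
    - [0, -90, -190, 20, 0, 0, 0]
    - [0, -90, -190, 20, 0, 0, 0]
    - [0, -90, -190, 20, 0, 0, 0]

```text
clock: 23.3
position: [0.4748, -0.022, 0.2023]
ee_rot: [1.0, 0.019, 0.0, -0.0]
ft_force: [-0.7, 1.4, -0.5]
grip_width: 0.999
grasp_force: 0.0
```

```bash
python3 pots.py; python3 - <<'E'
from h import *
from workcell import manip
for n in("scene","side"):
    c=manip.camera(n);h=cv2.cvtColor(c["image"],cv2.COLOR_BGR2HSV)
    for P in((.502,.2335,.056),(.5945,.2365,.068)):
        p=proj(c,P);u,v=map(int,p);m=cv2.inRange(h,(18,12,150),(40,60,255));k=np.zeros_like(m);k[v-9:v+10,u-14:u+15]=1
        M=cv2.moments(m*k);print(n,p,M["m10"]/max(M["m00"],1),M["m01"]/max(M["m00"],1),M["m00"]/255)
E
```

```text
23.3 [ 0.4748 -0.022   0.2023] [ 0.9998  0.019   0.0003 -0.0002]
med exp px [375.7325  77.2284] r 39.556643356995224 hsv [ 41  34 126]
large exp px [320.3275 213.515 ] r 43.86891819711448 hsv [ 28  27 177]
  circ [318. 220.] 44.071815 [ 0.4717 -0.0221  0.072 ]
  circ [318. 220.] 34.598686 [ 0.4717 -0.0221  0.072 ]
scene [360.41404361 192.22588585] 360.83673469387753 191.69387755102042 49.0
scene [387.61428974 199.57478494] 387.7717391304348 199.2826086956522 92.0
side [225.14034453 199.48605836] 225.14893617021278 199.48936170212767 94.0
side [257.85104651 177.45029058] 0.0 0.0 0.0
```

Request:
step_arm:
  moves:
    - [0, -1, 0, -40, 0, 0, 0]
    - [0, -1, 0, -80, 0, 0, 0]
    - [0, -1, 0, -115, 0, 0, 0]
    - [0, -1, 0, -145, 0, 0, 0]
    - [0, -1, 0, -160, 0, 0, 0]
    - [0, -1, 0, -166, 0, 0, 0]
    - [0, -1, 0, -166, 0, 0, 0]
    - [0, -1, 0, -166, 0, 0, 0]

```text
clock: 24.25
position: [0.4741, -0.0228, 0.037]
ee_rot: [1.0, 0.019, 0.001, 0.0]
ft_force: [0.1, 0.4, 0.7]
grip_width: 0.997
grasp_force: 0.0
```

Request:
step_arm:
  moves:
    - [0.5, 0, 0, 0, 0, 0, 0]
    - [0.5, 0, 0, 0, 0, 0, 0]
    - [0.5, 0, 0, 0, 0, 0, 0]
    - [0.5, 0, 0, 0, 0, 0, 0]
    - [0.5, 0, 0, 0, 0, 0, 0]
    - [0.5, 0, 0, 0, 0, 0, 0]
  grip_force: 45

```text
clock: 24.85
position: [0.474, -0.0233, 0.0373]
ee_rot: [1.0, 0.018, 0.001, 0.0]
ft_force: [-2.8, 0.6, 7.2]
grip_width: 0.714
grasp_force: 47.7
```

```bash
python3 - <<'E'
from h import *
from workcell import manip
o=manip.get_obs();print(o["position"])
c=manip.camera("side");h=cv2.cvtColor(c["image"],cv2.COLOR_BGR2HSV)
u,v=map(int,proj(c,(.5945,.2365,.068)));print(u,v);print(h[v-16:v+17:4,u-20:u+21:4,2]);print(h[v,u-8:u+9:4])
E
```

```text
[ 0.47404722 -0.02330572  0.03733312]
257 177
[[ 84  87  84  87  83  95  83  83  84  85  83]
 [ 86  82  84  83  91  86  84  85  85  87  85]
 [ 81  82  80  84 105  85  86  83  83  84  97]
 [ 81  81  81  88 103  85  83  82  84  85 100]
 [ 78  75  78  89  99  85  84  85  84  86  94]
 [141 135 121  79  94  86  84  84  85  82  89]
 [147 146 153 111  88  84  84  83  85  83  90]
 [153 169 123 135  98  91  84  84  84  82  85]
 [152 136 153 158 103 102 108 105  95  85  84]]
[[27 32 89]
 [23 31 99]
 [27 30 85]
 [25 33 84]
 [21 39 85]]
```

Request:
step_arm:
  moves:
    - [0.5, 0, 0, 10, 0, 0, 0]
    - [0.5, 0, 0, 40, 0, 0, 0]
    - [0.5, 0, 5, 80, 0, 0, 0]
    - [0.5, -8, 32, 110, 0, 0, 0]
    - [0.5, -18, 72, 110, 0, 0, 0]
    - [0.5, -28, 112, 110, 0, 0, 0]
    - [0.5, -38, 152, 110, 0, 0, 0]
    - [0.5, -48, 192, 110, 0, 0, 0]
    - [0.5, -58, 232, 110, 0, 0, 0]
    - [0.5, -64, 253, 110, 0, 0, 0]
  grip_force: 50

```text
clock: 25.9
position: [0.4079, 0.2332, 0.1471]
ee_rot: [1.0, 0.02, 0.0, -0.0]
ft_force: [0.5, 0.1, -1.9]
grip_width: 0.713
grasp_force: 55.2
```

Request:
step_arm:
  moves:
    - [0.5, 0, 0, -20, 0, 0, 0]
    - [0.5, 0, 0, -40, 0, 0, 0]
    - [0.5, 0, 0, -40, 0, 0, 0]
    - [0.5, 0, 0, -40, 0, 0, 0]

```text
clock: 26.3
position: [0.4093, 0.2297, 0.1069]
ee_rot: [1.0, 0.018, -0.0, 0.0]
ft_force: [-0.5, 0.8, -1.8]
grip_width: 0.71
grasp_force: 55.2
```

```bash
python3 - <<'E'
from h import *
from workcell import manip
np.set_printoptions(precision=4,suppress=True)
o=manip.get_obs();c=manip.camera("wrist");print(o['position'],o['ee_rot'],o['ft_force'])
pickle.dump((o,c),open("w5.pkl","wb"))
g=cv2.GaussianBlur(cv2.cvtColor(c["image"],cv2.COLOR_BGR2GRAY),(5,5),0)
for n,P in(("small",(.502,.2335,.056)),("med",(.5945,.2365,.068))):
    print(n,proj(c,P,o))
H=cv2.HoughCircles(g[:330],cv2.HOUGH_GRADIENT_ALT,1,8,param1=100,param2=.6,minRadius=20,maxRadius=90)
for k in H[0]: print(k,onz(c,k[:2],.056,o)[:2],onz(c,k[:2],.068,o)[:2])
for n in("side","scene"):
    c=manip.camera(n);h=cv2.cvtColor(c["image"],cv2.COLOR_BGR2HSV);u,v=map(int,proj(c,(.5945,.2365,.068)));print(n,u,v,h[v,u-6:u+7:3].tolist())
E
```

```text
[0.4093 0.2297 0.1069] [ 0.9998  0.0184 -0.0001  0.0001] [-0.4777  0.8039 -1.7837]
small [317.809   61.3085]
med [ 319.4461 -223.9186]
[313.      64.      51.7382] [0.5008 0.2356] [0.4996 0.2355]
[313.      64.      36.9025] [0.5008 0.2356] [0.4996 0.2355]
[410.     129.      25.8424] [0.4741 0.1889] [0.4745 0.1916]
[411.      54.      29.0083] [0.5066 0.1919] [0.5051 0.1944]
[83.     41.     35.2963] [0.5064 0.3381] [0.5049 0.3316]
[47.     43.     26.1661] [0.505  0.3542] [0.5035 0.3467]
side 257 177 [[32, 17, 193], [32, 20, 192], [32, 17, 192], [30, 17, 192], [32, 19, 191]]
scene 387 199 [[28, 14, 241], [28, 14, 241], [28, 14, 241], [28, 14, 241], [28, 14, 241]]
```

Request:
step_arm:
  moves:
    - [0.5, 0.5, 0.5, -20, 0, 0, 0]
    - [0.5, 0.5, 0.5, -40, 0, 0, 0]
    - [0.5, 0.5, 0.5, -50, 0, 0, 0]
    - [0.5, 0.5, 0.5, -56, 0, 0, 0]
    - [0.5, 0.5, 0.5, -58, 0, 0, 0]
    - [0.5, 0.5, 0.5, -58, 0, 0, 0]

```text
clock: 27.05
position: [0.4101, 0.2305, 0.0486]
ee_rot: [1.0, 0.018, 0.0, -0.0]
ft_force: [-0.2, 0.3, -2.3]
grip_width: 0.71
grasp_force: 55.2
```

Request:
step_arm:
  moves:
    - [0.5, 0, 0, -1, 0, 0, 0]
    - [0.5, 0, 0, -2, 0, 0, 0]
    - [0.5, 0, 0, -3, 0, 0, 0]
    - [0.5, 0, 0, -4, 0, 0, 0]
    - [0.5, 0, 0, -4, 0, 0, 0]

```text
clock: 27.55
position: [0.4101, 0.2304, 0.0454]
ee_rot: [1.0, 0.018, 0.0, 0.0]
ft_force: [-6.5, -3.0, 15.4]
grip_width: 0.715
grasp_force: 57.3
```

Contact at the expected height. Release, rise and move clear.

Request:
step_arm:
  moves:
    - [0.2, 0, 0, 1, 0, 0, 0]
    - [0.1, 0, 0, 1, 0, 0, 0]
    - [0, 0, 0, 1, 0, 0, 0]
    - [0, 0, 0, 1, 0, 0, 0]
    - [0, 0, 0, 1, 0, 0, 0]
    - [0, 0, 0, 20, 0, 0, 0]
    - [0, 0, 0, 60, 0, 0, 0]
    - [0, 0, 0, 100, 0, 0, 0]
    - [0, 0, 0, 150, 0, 0, 0]
    - [0, 0, 0, 180, 0, 0, 0]

```text
clock: 28.55
position: [0.4103, 0.2309, 0.2277]
ee_rot: [1.0, 0.019, 0.002, -0.001]
ft_force: [-0.1, 0.1, 0.4]
grip_width: 0.998
grasp_force: 0.0
```

Request:
step_arm:
  moves:
    - [0, 0, 0, 0, 0, 0, 0]
    - [0, 0, 0, 0, 0, 0, 0]
    - [0, 0, 0, 0, 0, 0, 0]

```text
clock: 28.85
position: [0.4093, 0.2299, 0.223]
ee_rot: [1.0, 0.018, -0.001, 0.0]
ft_force: [-0.9, 0.2, -0.6]
grip_width: 0.996
grasp_force: 0.0
```

```bash
python3 - <<'E'
from h import *
from workcell import manip
np.set_printoptions(precision=4,suppress=True)
o=manip.get_obs();c=manip.camera("wrist");print(o['clock'],o['position'],o['grasp_force'],o['ft_force'])
g=cv2.GaussianBlur(cv2.cvtColor(c["image"],cv2.COLOR_BGR2GRAY),(5,5),0)
T={"small":(.502,.2335,.056),"med":(.5945,.2365,.068),"large":(.409,.230,.080),"weight":(.5102,-.365,.07)}
H=cv2.HoughCircles(g[:330],cv2.HOUGH_GRADIENT_ALT,1,8,param1=100,param2=.6,minRadius=20,maxRadius=60)
for n,P in T.items():
    p=proj(c,P,o);k=[k for k in H[0] if np.hypot(*(k[:2]-p))<15]
    print(n,p,[(q[2],onz(c,q[:2],P[2],o)[:2]) for q in k])
for n in("side","scene"):
    c=manip.camera(n);h=cv2.cvtColor(c["image"],cv2.COLOR_BGR2HSV)
    for m,P in T.items(): u,v=map(int,proj(c,P));print(n,m,u,v,h[v,u-3:u+4:3].tolist())
E
```

```text
28.85 [0.4093 0.2299 0.223 ] 0.0 [-0.8783  0.2431 -0.5923]
small [317.6186  79.2201] [(np.float32(52.008335), array([0.5007, 0.2346])), (np.float32(32.161526), array([0.5007, 0.2346])), (np.float32(22.604969), array([0.5007, 0.2346]))]
med [318.528  -78.0591] []
large [317.5915 211.3133] [(np.float32(42.210033), array([0.4077, 0.2311])), (np.float32(33.29467), array([0.4077, 0.2311]))]
weight [1164.9123   99.7727] []
side small 225 199 [[32, 18, 193], [30, 17, 192], [34, 20, 193]]
side med 257 177 [[34, 19, 192], [32, 19, 191], [32, 19, 192]]
side large 187 211 [[32, 18, 194], [30, 17, 194], [30, 17, 194]]
side weight 421 393 [[107, 10, 176], [101, 12, 177], [109, 12, 175]]
scene small 360 192 [[25, 14, 241], [25, 14, 241], [25, 14, 241]]
scene med 387 199 [[26, 15, 241], [28, 14, 240], [28, 14, 240]]
scene large 335 173 [[25, 14, 241], [25, 14, 241], [26, 15, 241]]
scene weight 154 280 [[120, 7, 218], [120, 6, 231], [120, 7, 232]]
```

All four stand at their expected places, released, and the robot is clear.

```bash
python3 -c "
from workcell import manip
print(manip.hand_in())"
```

```text
the job is handed in; nothing more can be done
None
```

The job is handed in at about 29 s of the 72 s allowed. The cameras showed the check weight in its own slot and the small, medium and large pots in pockets 1, 2 and 3; the hand-in returned no verdict.

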